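# Find the hidden release of the gauge drawer by feel

## Task

One of the four flush grey pads on top of the blue gauge case is the hidden release of its drawer, and the other three are stiff dummies that look the same: feel along the row with your closed fingertips, pressing the pads lightly until you find the one that sinks in easily, and press that one in so that the drawer springs open. Let the drawer come out on its own without touching it, take your hand away so that the button comes back up, never bang hard on the case, and leave the fittings and the jar standing on and around it where they are: nothing needs picking up.

Things in the scene. Friction and masses are not known exactly. Their poses are not given: they have to be found in the camera images.
- case: Low blue steel gauge case fixed to the table, 310 wide (y) x 200 deep (x) x 85 high, with a flat aluminium top panel and a drawer in its front. Origin on the table under its middle; x to its rear, y along its width, z up; turned up to 20 degrees from the robot's axes.
- panel_row (a point): Middle of the row of four pads, at the panel's upper face (85 up). Axes as the case. Pad centres at y = -99, -33, 33, 99 from here. Pads: grey, flat, alike, 45 x 45, each in a 48 x 48 opening that takes closed fingertips, tops 2 below the panel. Three are dummies on hard rubber (5 N sinks them 1, 15 N sinks them 3, their stop); one, different each time, not told by eye, is the release button.
- release (a joint): Travel of the release button, the live pad: 0 at rest, grows as it is pressed straight down, 0.006 m fully down. Spring: about 2.5 N to start it, 6 N fully down; it frees the drawer 3 to 4 mm down and springs back when let go.
- drawer (a joint): How far the drawer is out of the case's front (towards the case's -x, the robot's side): 0 shut and latched, 0.060 m fully out. Once the button frees it a spring drives it fully out by itself within a second.
- drawer_tray: The drawer: dark grey steel front 296 wide x 62 high, black tray behind it with five steel and brass thread gauges. Origin on the table under the case's middle when shut; it moves with the drawer; axes as the case.
- adaptor_mid (a point): Bystander, loose: a straight hydraulic adaptor, steel, 44 tall, 32 across, standing on the rear part of the case's panel. Point at its middle, 22 above its underside.
- swivel_nut_mid (a point): Bystander, loose: a brass hex nut, 22 tall, 38 across, on the rear part of the case's panel. Point at its middle, 11 above its underside.
- elbow_mid (a point): Bystander, loose: a steel elbow fitting, 46 tall, on the table beside the case's +y end. Point at its middle, 25 above its underside.
- tee_mid (a point): Bystander, loose: a dark steel tee fitting, 50 tall, 64 wide, on the table beside the case's -y end. Point at its middle, 25 above its underside.
- plug_mid (a point): Bystander, loose: a steel hex plug, 30 tall, 38 across, on the table behind the case. Point at its middle, 15 above its underside.
- cap_jar_mid (a point): Bystander, loose: a small jar with a black cap, 60 tall, 52 across, on the table behind the case. Point at its middle, 30 above its underside.

How it is judged:
On the way:
1. the release button is pressed in (at least 3 mm) (value of joint release above 0.003 m), for 0.02 s.
At the end, for the whole second after the job is handed in: The drawer is out at least 50 mm and at rest, the button is back up (within 1.5 mm), and each fitting and the jar is within 20 mm of where it stood (value of joint drawer above 0.05 m and value of joint release below 0.0015 m and linear speed of drawer_tray below 0.01 m/s and distance of each of adaptor_mid, swivel_nut_mid, elbow_mid, tee_mid, plug_mid, cap_jar_mid from where it was at the start of the episode below 0.02 m); the robot touches nothing.
It fails at once if a fitting or the jar is lifted, carried or pushed more than 20 mm (distance of any of adaptor_mid, swivel_nut_mid, elbow_mid, tee_mid, plug_mid, cap_jar_mid from where it was at the start of the episode above 0.02 m).
It fails at once if the robot touches the drawer (over 1 N) (contact force between any of the fingers, the arm and drawer_tray above 1 N).
It fails at once if the fingers bang on something with more than 100 N (contact force between the fingers and anything else above 100 N).
It also fails if it takes over 51 s, if anything falls off the work surface, if the arm or the gripper's body presses on something with over 40 N, if the wrist force passes 120 N, or if a joint passes its speed limit or range.

## Robot

A 6-joint arm with a two-finger parallel gripper is mounted at the origin on the work surface. World frame = base frame: x ahead of the robot, y to its left, z up, the work surface at z = 0. Lengths are in m, angles in rad, forces in N, time in s.
With the tool pointing down it reaches from about 0.425 to 0.95 m from the base axis. Payload 3.5 kg.
Tool frame: the origin (TCP) lies at the very end of the fingers, on their centre line; the grasp point (between the pads) lies behind it (ctrl.grasp_offset is the z of the grasp point in the tool frame, in m); z points along the fingers, x is the direction in which the jaws open and shut, and the axes are right-handed (so a half turn about z gives the same grasp; the last joint's range is limited). The gripper opens to 85 mm and grips with 20 to 120 N. Pads are 22 mm wide; open, the fingers measure 114 mm over their backs; the gripper's body (76 mm by 85 mm) begins 54 mm behind the grasp point. The pads swing forward as they close: fully open they stand 13 mm farther back than shut.
Start: joints at [-1.267, 0.286, 1.577, -0, 1.279, -0.15], TCP at [0.296, -0.607, 0.231] pointing down, gripper open.
Joint ranges: [-2.77, 2.77], [-0.9, 2.22], [0.21, 2.48], [-1.53, 4.67], [0.24, 2.81], [-2.84, 2.84]. Speed limits (rad/s): [2.79, 2.79, 3.14, 3.14, 3.14, 3.14].

## Interface

Orientations are given as a unit quaternion [x, y, z, w].
In Python, from plant import ctrl gives the robot as it stands.
- The arm moves only by the shell command python3 -m jog 'ROWS' [FORCE]. ROWS is JSON, a list of rows, each an object with "grip": the closure, from 0 (fully open) to 1 (shut); "xyz": the shift along the tool's x, y, z in m, a list of three; "dr": the turn, a rotation vector about the tool's x, y, z in rad, a list of three. A call has 1 to 12 rows; each row is the pose to reach, as a shift and turn from the pose commanded when the call began, along the tool's axes at that moment; what a row does not reach only later rows make up. A row lasts 1/12 s, in which the tool goes at most 41.7 mm and 7.16 degrees, less where a joint would pass 70% of its speed; a pose out of reach is approached as far as the arm can. A call with a gripper value outside its range is refused whole. The fingers move at their own pace and stop on an object; FORCE is the grip in N (left out, the last holds). Time passes only in rows, so rows that repeat a pose let the fingers close. It gives the time, the measured TCP pose, the force and the opening at its end, in the units of the state.
- ctrl.get_state(): the state, without advancing time (a new reading comes with each control period).
- ctrl.read_camera(name): name is "side" or "top" or "wrist"; returns the picture (480x640x3 uint8, red, green, blue); there is no depth.
- ctrl.get_calibration(name): a dict with "mtx" (3x3 intrinsics, pixels), "R" (3x3) and "t" (3): a world point X has camera coordinates R X + t; the wrist camera has in their place "hand_eye" (4x4, takes a point from camera to tool coordinates, whose origin is the TCP and whose axes are the tool frame's). Camera axes: x right, y down, z forward; pixel columns grow to the right and rows downward; lengths in m; the calibration is good to about 2 mm. The wrist camera is an equidistant fisheye: a pixel r from the principal point sees the ray r / f radians off the axis. A picture is of the moment at which its call begins: read the wrist's pose just before it. get_calibration takes no time and is no camera call.
- ctrl.sign_off(): hands the job in, once; it reports no verdict.
The state is a dict: "time": time; "qpos": joint angles; "dq": joint speeds; "joint_efforts": joint torques, N m; "eef_pos": TCP position; "tcp_rot": TCP orientation; "contact_force": force on the tool from outside, world axes, zero at the start; "wrist_torque": the same for the moment, N m; "opening": opening from 0.0 (shut) to 1.0 (fully open).
Only numpy, scipy, OpenCV 4.12 (cv2) and the standard library are available. Lean on these libraries where they do the work, as an engineer would, in place of code of your own. Each camera call takes 0.05 s, during which the arm holds its last target.

## Working session

There is one attempt and no reset: what is moved stays moved. The work goes in short steps, Python scripts to look and compute and a shell command to move; the robot and the scene stay as the last step left them, time stands still between calls to the robot, and variables do not carry over. Pictures are saved under pics/ and viewed, and the job is handed in when it is done.

```bash
ls; mkdir -p pics; python3 - <<'E'
from plant import ctrl
import cv2
s=ctrl.get_state(); print(s)
print(ctrl.grasp_offset)
for n in("top","side"):
    im=ctrl.read_camera(n); cv2.imwrite(f"pics/{n}0.png",im[:,:,::-1]); print(n,ctrl.get_calibration(n))
print(ctrl.get_calibration("wrist"))
E
```

```text
pics
{'time': 0.0, 'qpos': array([-1.26698026e+00,  2.87191147e-01,  1.57820393e+00,  2.02451555e-06,
        1.27858557e+00, -1.50002877e-01]), 'dq': array([ 0.0002073 ,  0.00075584,  0.00101397, -0.0001716 ,  0.00129373,
       -0.0003479 ]), 'joint_efforts': array([-6.91380847e-04, -4.05987847e+01, -2.92628521e+01, -1.58770313e-04,
        5.80392749e-03, -3.59948444e-07]), 'eef_pos': array([ 0.29574479, -0.60602189,  0.2299156 ]), 'tcp_rot': array([ 8.48056169e-01, -5.29904999e-01, -9.06025112e-04, -7.77657368e-04]), 'contact_force': array([ 0.15290981, -0.21812039,  0.23222266]), 'wrist_torque': array([-0.00680391,  0.01778743,  0.05640249]), 'opening': 0.9997524748385175}
-0.0187
top {'mtx': array([[577.79191233,   0.        , 315.96081797],
       [  0.        , 577.79191233, 241.58404402],
       [  0.        ,   0.        ,   1.        ]]), 'R': array([[ 0.00620925, -0.99994102,  0.00891102],
       [-0.98205309, -0.0077775 , -0.18844425],
       [ 0.18850244, -0.007581  , -0.98204346]]), 't': array([0.02002964, 0.62669613, 1.0702529 ])}
side {'mtx': array([[497.39559467,   
[... 151 characters left out ...]
4573, -0.14022836,  0.01853251],
       [-0.09822427, -0.77579144, -0.62329739],
       [ 0.10178134,  0.61521025, -0.78176525]]), 't': array([-0.60288418,  0.14135629,  0.77964225])}
{'mtx': array([[371.64829954,   0.        , 316.67494885],
       [  0.        , 371.64829954, 244.02773329],
       [  0.        ,   0.        ,   1.        ]]), 'hand_eye': array([[ 9.99999991e-01,  1.04225440e-04,  8.05299830e-05,
        -1.25645206e-03],
       [-1.22167567e-04,  9.62476451e-01,  2.71365190e-01,
        -6.82685803e-02],
       [-4.92250560e-05, -2.71365197e-01,  9.62476455e-01,
        -1.42861213e-01],
       [ 0.00000000e+00,  0.00000000e+00,  0.00000000e+00,
         1.00000000e+00]])}
```

View pics/top0.png

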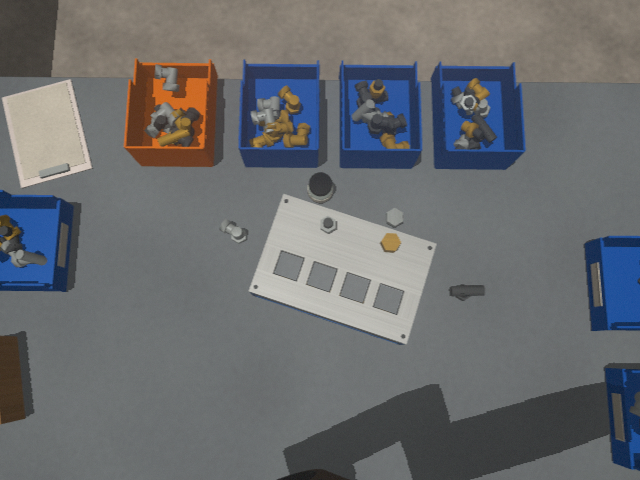

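View pics/side0.png

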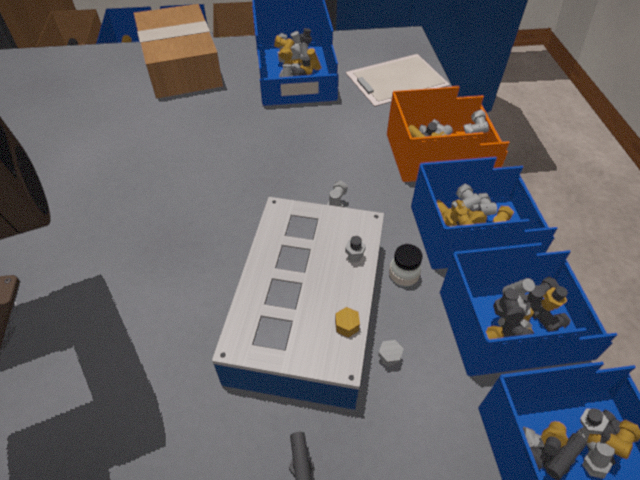

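The top view shows the four pads at about (289,265), (321,277), (355,288) and (389,299). The side view shows the same row at (302,227) to (273,333). The adaptor and nut stand behind the row. I'll triangulate the pads next.

```bash
cat > h.py <<'E'
import numpy as np,cv2
from plant import ctrl
from scipy.spatial.transform import Rotation as Ro
def centers(img,seeds):
    g=cv2.cvtColor(img,cv2.COLOR_BGR2GRAY); out=[]
    for (u,v) in seeds:
        m=(np.abs(g.astype(int)-np.median(g[v-4:v+5,u-4:u+5]))<22).astype(np.uint8)
        n,l,s,c=cv2.connectedComponentsWithStats(m,connectivity=4)
        k=l[v,u]; cs,_=cv2.findContours((l==k).astype(np.uint8),cv2.RETR_EXTERNAL,cv2.CHAIN_APPROX_NONE)
        r=cv2.minAreaRect(max(cs,key=cv2.contourArea)); out.append(r[0]); print(s[k],r)
    return np.array(out)
def ray(n,p):
    c=ctrl.get_calibration(n);d=np.linalg.inv(c["mtx"])@np.array([p[0],p[1],1]);return -c["R"].T@c["t"],c["R"].T@d
def plane(n,p,z):
    o,d=ray(n,p);return o+d*(z-o[2])/d[2]
E
python3 - <<'E'
from h import *
T=centers(cv2.imread("pics/top0.png"),[(289,265),(321,277),(355,288),(389,299)])
S=centers(cv2.imread("pics/side0.png"),[(302,227),(293,259),(283,294),(273,333)])
P=[]
for a,b in zip(T,S):
    Ps=[]
    for n in("top","side"):
        c=ctrl.get_calibration(n);Ps.append(c["mtx"]@np.c_[c["R"],c["t"]])
    X=cv2.triangulatePoints(Ps[0],Ps[1],a.reshape(2,1),b.reshape(2,1));X=(X[:3]/X[3]).ravel()
    P.append(X);print(X.round(4),plane("top",a,.083).round(4),plane("side",b,.083).round(4))
P=np.array(P);print(np.linalg.norm(np.diff(P,axis=0),axis=1))
A=np.array([(plane("top",a,.083)+plane("side",b,.083))/2 for a,b in zip(T,S)])
ctr=A.mean(0);d=A[0]-A[3];d/=np.linalg.norm(d);yaw=np.arctan2(-d[0],d[1]);print(ctr,np.degrees(yaw))
for k in(-99,-33,33,99):print(k,ctr+d*k/1000)
np.save("row.npy",np.r_[ctr,yaw])
s=ctrl.get_state();print(Ro.from_quat(s["tcp_rot"]).as_matrix().round(3))
for n,p in[("adaptor",(329,223)),("nut",(391,242))]:print(n,plane("top",p,.11))
E
```

```text
[273 251  30  30 579] ((288.25, 265.25), (25.298219680786133, 24.981992721557617), 18.434947967529297)
[306 262  32  30 595] ((321.45001220703125, 276.1499938964844), (25.61444664001465, 25.298221588134766), 18.434947967529297)
[340 272  31  32 608] ((354.5999755859375, 287.1999816894531), (25.930675506591797, 25.298219680786133), 18.434946060180664)
[373 283  31  32 622] ((388.1500244140625, 298.54998779296875), (26.563133239746094, 24.98199462890625), 18.434947967529297)
[285 215  33  25 619] ((301.1499938964844, 226.44998168945312), (30.40559196472168, 21.77889060974121), 8.130102157592773)
[275 245  36  28 717] ((292.43109130859375, 257.9364929199219), (32.23226547241211, 24.48612403869629), 8.972626686096191)
[264 278  38  32 837] ((282.75115966796875, 293.0433044433594), (33.91341781616211, 27.62686538696289), 9.782407760620117)
[252 318  41  33 946] ((271.9451599121094, 332.8181457519531), (36.19016647338867, 30.107505798339844), 9.782407760620117)
[0.5761 0.077  0.0821] [0.5759 0.0769 0.083 ] [0.5762 0.0763 0.083 ]
[0.5556 0.0138 0.0827] [0.5555 0.0138 0.083 ] [0.5556 0.0136 0.083 ]
[ 0.535  -0.0489  0.0823] [ 0.535  -0.0488  0.083 ] [ 0.535  -0.0493  0.083 ]
[ 0.5142 -0.1121  0.0809] [ 0.514  -0.1118  0.083 ] [ 0.5143 -0.1132  0.083 ]
[0.06642156 0.06597411 0.06654997]
[ 0.54517829 -0.01780504  0.083     ] -18.11760917720692
-99 [ 0.51439241 -0.11189664  0.083     ]
-33 [ 0.53491633 -0.0491689   0.083     ]
33 [0.55544026 0.01355883 0.083     ]
99 [0.57596418 0.07628656 0.083     ]
[[ 0.438 -0.899 -0.001]
 [-0.899 -0.438  0.002]
 [-0.002 -0.    -1.   ]]
adaptor [6.52580070e-01 5.71091821e-04 1.10000000e-01]
nut [ 0.61716351 -0.11535415  0.11      ]
```

Both views agree: spacing is about 66 mm, pad height about 82 mm and yaw −18.1°. Next I'll work out the move to hover over pad −99.

```bash
cat >> h.py <<'E'
def target(k,z,):
    r=np.load("row.npy");yaw=r[3]
    p=r[:3]+np.array([-np.sin(yaw),np.cos(yaw),0])*k/1000; p[2]=z
    x=np.array([np.cos(yaw),np.sin(yaw),0]);zz=np.array([0,0,-1.]);R=np.c_[x,np.cross(zz,x),zz]
    return p,R
def todo(k,z):
    s=ctrl.get_state();R0=Ro.from_quat(s["tcp_rot"]).as_matrix();p,R=target(k,z)
    print("t",s["time"],"xyz",(R0.T@(p-s["eef_pos"])).round(4),"dr",Ro.from_matrix(R0.T@R).as_rotvec().round(4),"pos",s["eef_pos"].round(4),"F",s["contact_force"].round(2),s["opening"])
E
python3 -c "
from h import *
todo(-99,.14)"
```

```text
t 0.1 xyz [-0.3481 -0.4132  0.0909] dr [-0.0011  0.0019 -0.8008] pos [ 0.2957 -0.6061  0.2301] F [-0.42  0.36  0.05] 0.9979701146859581
```

```bash
python3 -m jog '[{"grip":1,"xyz":[-0.05,-0.06,0.0],"dr":[0,0,-0.1]},{"grip":1,"xyz":[-0.08,-0.09,0.0],"dr":[0,0,-0.2]},{"grip":1,"xyz":[-0.105,-0.125,0.0],"dr":[0,0,-0.3]},{"grip":1,"xyz":[-0.13,-0.155,0.0],"dr":[0,0,-0.4]},{"grip":1,"xyz":[-0.155,-0.185,0.0],"dr":[0,0,-0.5]},{"grip":1,"xyz":[-0.18,-0.215,0.01],"dr":[0,0,-0.6]},{"grip":1,"xyz":[-0.205,-0.245,0.02],"dr":[0,0,-0.7]},{"grip":1,"xyz":[-0.23,-0.275,0.03],"dr":[0,0,-0.8]},{"grip":1,"xyz":[-0.255,-0.305,0.03],"dr":[0,0,-0.8]},{"grip":1,"xyz":[-0.28,-0.335,0.03],"dr":[0,0,-0.8]},{"grip":1,"xyz":[-0.305,-0.365,0.03],"dr":[0,0,-0.8]},{"grip":1,"xyz":[-0.325,-0.385,0.03],"dr":[0,0,-0.8]}]'; python3 -c "
from h import *
todo(-99,.10)"
```

```text
time: 1.1
eef_pos: [0.4973, -0.1497, 0.2008]
tcp_rot: [0.987, -0.158, -0.0, -0.0]
contact_force: [0.3, 0.0, -0.3]
opening: -0.003
t 1.1 xyz [ 0.0045 -0.0413  0.1008] dr [-0.0002  0.0007 -0.001 ] pos [ 0.4973 -0.1497  0.2008] F [ 0.31  0.02 -0.3 ] -0.0034028700467158292
```

```bash
python3 -m jog '[{"grip":1,"xyz":[0.002,-0.02,0.02],"dr":[0,0,0]},{"grip":1,"xyz":[0.004,-0.04,0.05],"dr":[0,0,0]},{"grip":1,"xyz":[0.004,-0.041,0.08],"dr":[0,0,0]},{"grip":1,"xyz":[0.004,-0.041,0.09],"dr":[0,0,0]},{"grip":1,"xyz":[0.004,-0.041,0.09],"dr":[0,0,0]},{"grip":1,"xyz":[0.004,-0.041,0.09],"dr":[0,0,0]}]'; python3 -c "
from h import *
todo(-99,.09)
for n in('side','wrist','top'):cv2.imwrite(f'pics/{n}1.png',ctrl.read_camera(n)[:,:,::-1])
a=cv2.imread('pics/side1.png')[200:420,180:420];b=cv2.imread('pics/wrist1.png')
cv2.imwrite('pics/c1.png',cv2.hconcat([cv2.resize(a,(400,367)),cv2.resize(b,(400,300),interpolation=cv2.INTER_AREA).__class__(shape=(0,)) if 0 else cv2.copyMakeBorder(cv2.resize(b,(400,300)),0,67,0,0,0)]))
"
```

```text
time: 1.6
eef_pos: [0.5136, -0.1145, 0.1114]
tcp_rot: [0.987, -0.158, -0.0, -0.0]
contact_force: [0.0, -0.9, 0.1]
opening: -0.001
t 1.6 xyz [-0.     -0.0028  0.0214] dr [ 0.      0.0009 -0.0014] pos [ 0.5136 -0.1145  0.1114] F [ 0.01 -0.93  0.15] -0.0012420932996396671
```

View pics/c1.png

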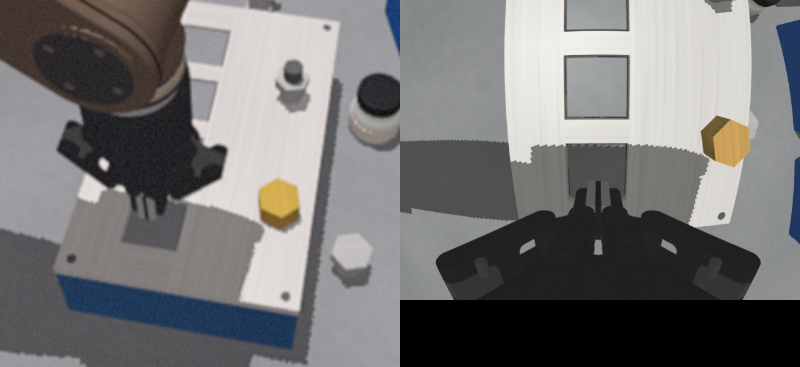

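Aligned over pad 1: the closed tips sit over the shadowed pad at wrist crop (597,190), and the nut and adaptor are well clear. Next I'll trim and descend lightly.

```bash
python3 -c "
from h import *
todo(-99,.09)"; python3 -m jog '[{"grip":1,"xyz":[0,-0.001,0.005],"dr":[0,0,0]},{"grip":1,"xyz":[0,-0.001,0.010],"dr":[0,0,0]},{"grip":1,"xyz":[0,-0.001,0.015],"dr":[0,0,0]},{"grip":1,"xyz":[0,-0.001,0.015],"dr":[0,0,0]},{"grip":1,"xyz":[0,-0.001,0.015],"dr":[0,0,0]}]'; python3 -c "
from h import *
todo(-99,.083)"
```

```text
t 1.75 xyz [-0.0018 -0.0032  0.0236] dr [ 0.0004 -0.0039 -0.002 ] pos [ 0.515  -0.1154  0.1136] F [ 0.39 -0.11  0.54] 0.0008211110107845555
time: 2.17
eef_pos: [0.5136, -0.1131, 0.0958]
tcp_rot: [0.987, -0.158, -0.001, -0.0]
contact_force: [-0.4, 0.4, -0.2]
opening: 0.001
t 2.1667 xyz [ 0.0004 -0.0014  0.0128] dr [-0.0001  0.0013 -0.001 ] pos [ 0.5136 -0.1131  0.0958] F [-0.44  0.43 -0.24] 0.0011097754703614231
```

```bash
python3 -m jog '[{"grip":1,"xyz":[0,-0.001,0.004],"dr":[0,0,0]},{"grip":1,"xyz":[0,-0.001,0.008],"dr":[0,0,0]},{"grip":1,"xyz":[0,-0.001,0.012],"dr":[0,0,0]},{"grip":1,"xyz":[0,-0.001,0.012],"dr":[0,0,0]},{"grip":1,"xyz":[0,-0.001,0.012],"dr":[0,0,0]}]';  python3 -m jog '[{"grip":1,"xyz":[0,0,0.001],"dr":[0,0,0]},{"grip":1,"xyz":[0,0,0.001],"dr":[0,0,0]},{"grip":1,"xyz":[0,0,0.001],"dr":[0,0,0]}]'; python3 -m jog '[{"grip":1,"xyz":[0,0,0.001],"dr":[0,0,0]},{"grip":1,"xyz":[0,0,0.001],"dr":[0,0,0]},{"grip":1,"xyz":[0,0,0.001],"dr":[0,0,0]}]'
```

```text
time: 2.58
eef_pos: [0.5141, -0.1121, 0.0839]
tcp_rot: [0.987, -0.158, -0.0, -0.0]
contact_force: [-0.2, 0.9, 0.1]
opening: 0.002
time: 2.83
eef_pos: [0.5144, -0.1123, 0.0834]
tcp_rot: [0.987, -0.158, 0.0, 0.0]
contact_force: [1.2, 0.3, -0.6]
opening: 0.001
time: 3.08
eef_pos: [0.5146, -0.1123, 0.0828]
tcp_rot: [0.987, -0.158, 0.0, 0.0]
contact_force: [-0.5, -0.1, 3.1]
opening: -0.001
```

```bash
for i in 1; do python3 -m jog '[{"grip":1,"xyz":[0,0,0.001],"dr":[0,0,0]},{"grip":1,"xyz":[0,0,0.001],"dr":[0,0,0]},{"grip":1,"xyz":[0,0,0.001],"dr":[0,0,0]}]'; done; python3 -m jog '[{"grip":1,"xyz":[0,0,0.001],"dr":[0,0,0]},{"grip":1,"xyz":[0,0,0.001],"dr":[0,0,0]},{"grip":1,"xyz":[0,0,0.001],"dr":[0,0,0]}]'
```

```text
time: 3.33
eef_pos: [0.5146, -0.1124, 0.0818]
tcp_rot: [0.987, -0.158, 0.0, 0.0]
contact_force: [-0.0, 1.4, 5.5]
opening: -0.004
time: 3.58
eef_pos: [0.5146, -0.1123, 0.0807]
tcp_rot: [0.987, -0.158, 0.0, 0.0]
contact_force: [-1.3, 0.4, 4.8]
opening: -0.002
```

```bash
python3 -m jog '[{"grip":1,"xyz":[0,0,0.001],"dr":[0,0,0]},{"grip":1,"xyz":[0,0,0.001],"dr":[0,0,0]},{"grip":1,"xyz":[0,0,0.001],"dr":[0,0,0]},{"grip":1,"xyz":[0,0,0.001],"dr":[0,0,0]}]'; python3 -c "
from h import *
todo(-99,.083)"
```

```text
time: 3.92
eef_pos: [0.5147, -0.1124, 0.0795]
tcp_rot: [0.987, -0.158, 0.0, 0.0]
contact_force: [-0.7, 1.0, 3.3]
opening: 0.004
t 3.9167 xyz [-0.0004 -0.0004 -0.0035] dr [ 0.     -0.0009 -0.0008] pos [ 0.5147 -0.1124  0.0795] F [-0.71  1.03  3.26] 0.003799680155275502
```

This pad sank 3.5 mm at about 4 N, where a dummy would need more than 15 N, so it's the live one. I'll press it 2 mm further and check the drawer.

```bash
python3 -m jog '[{"grip":1,"xyz":[0,0,0.001],"dr":[0,0,0]},{"grip":1,"xyz":[0,0,0.0015],"dr":[0,0,0]},{"grip":1,"xyz":[0,0,0.0015],"dr":[0,0,0]},{"grip":1,"xyz":[0,0,0.0015],"dr":[0,0,0]}]'; python3 -c "
from h import *
for n in('side','top'):cv2.imwrite(f'pics/{n}2.png',ctrl.read_camera(n)[:,:,::-1])
cv2.imwrite('pics/c2.png',cv2.hconcat([cv2.imread('pics/side2.png')[150:450,130:480],cv2.imread('pics/top2.png')[150:450,200:520]]))"
```

```text
time: 4.25
eef_pos: [0.5146, -0.1123, 0.078]
tcp_rot: [0.987, -0.158, 0.0, 0.0]
contact_force: [0.3, 0.1, 4.5]
opening: -0.002
```

View pics/c2.png

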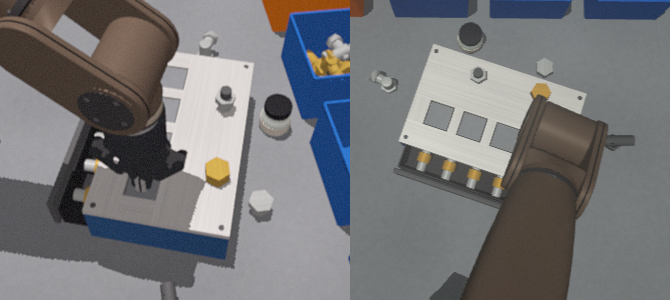

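The drawer is out: the gauges show in front of the case at top crop (420,160) to (500,185). I'll lift the hand straight up.

```bash
python3 -m jog '[{"grip":1,"xyz":[0,0,-0.005],"dr":[0,0,0]},{"grip":1,"xyz":[0,0,-0.015],"dr":[0,0,0]},{"grip":1,"xyz":[0,0,-0.03],"dr":[0,0,0]},{"grip":1,"xyz":[0,0,-0.06],"dr":[0,0,0]},{"grip":1,"xyz":[0,0,-0.09],"dr":[0,0,0]},{"grip":1,"xyz":[0,0,-0.12],"dr":[0,0,0]},{"grip":1,"xyz":[0,0,-0.12],"dr":[0,0,0]}]'; python3 -m jog '[{"grip":1,"xyz":[0,0.03,0],"dr":[0,0,0]},{"grip":1,"xyz":[0,0.06,0],"dr":[0,0,0]},{"grip":1,"xyz":[0,0.09,0],"dr":[0,0,0]},{"grip":1,"xyz":[0,0.12,0],"dr":[0,0,0]},{"grip":1,"xyz":[0,0.15,0],"dr":[0,0,0]},{"grip":1,"xyz":[0,0.18,0],"dr":[0,0,0]},{"grip":1,"xyz":[0,0.2,0],"dr":[0,0,0]},{"grip":1,"xyz":[0,0.2,0],"dr":[0,0,0]},{"grip":1,"xyz":[0,0.2,0],"dr":[0,0,0]},{"grip":1,"xyz":[0,0.2,0],"dr":[0,0,0]},{"grip":1,"xyz":[0,0.2,0],"dr":[0,0,0]}]';python3 -c "
from h import *
for n in('side','top'):cv2.imwrite(f'pics/{n}3.png',ctrl.read_camera(n)[:,:,::-1])
cv2.imwrite('pics/c3.png',cv2.hconcat([cv2.imread('pics/side3.png')[150:450,130:480],cv2.imread('pics/top3.png')[150:450,200:520]]))
todo(-99,.2)
"
```

```text
time: 4.93
eef_pos: [0.517, -0.1133, 0.2048]
tcp_rot: [0.987, -0.158, 0.005, 0.001]
contact_force: [0.8, -0.6, 0.6]
opening: -0.001
time: 5.85
eef_pos: [0.452, -0.3009, 0.1974]
tcp_rot: [0.988, -0.157, -0.0, -0.001]
contact_force: [0.2, 0.4, -1.3]
opening: -0.002
t 5.95 xyz [ 0.0004 -0.1991 -0.0022] dr [-0.0004  0.0005  0.0008] pos [ 0.4523 -0.3011  0.1977] F [ 0.47  0.23 -0.2 ] -0.0005277679884166867
```

View pics/c3.png

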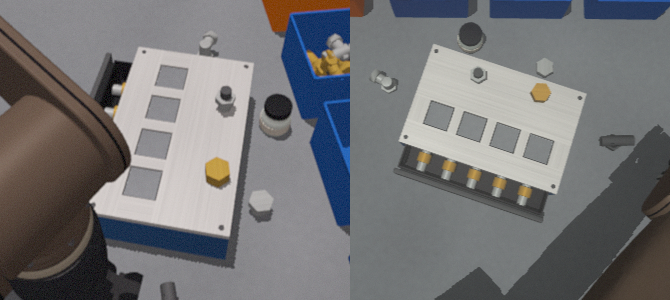

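All fittings look unmoved, the drawer is out and the hand is clear. Now a quick numeric check before handing in.

```bash
python3 - <<'E'
from h import *
r=np.load("row.npy");yaw=r[3];ex=np.array([np.cos(yaw),np.sin(yaw)])
for p in((245,321),(320,345),(393,367)):print("front edge, case x from row",ex@(plane("top",p,.067)[:2]-r[:2]))
# case front top edge from first picture
for p in((250,293),(407,343)):print("case front",ex@(plane("top",p,.085)[:2]-r[:2]))
a=cv2.imread("pics/top0.png");b=cv2.imread("pics/top3.png")
for n,(u,v) in dict(adaptor=(329,224),nut=(391,242),elbow=(235,232),tee=(467,291),plug=(395,216),jar=(320,187)).items():
    t=cv2.cvtColor(a[v-14:v+15,u-16:u+17],6);m=cv2.matchTemplate(cv2.cvtColor(b[v-30:v+31,u-32:u+33],6),t,cv2.TM_CCOEFF_NORMED)
    _,q,_,l=cv2.minMaxLoc(m);print(n,q,l[0]-16,l[1]-16)
T=centers(b,[(289,265),(321,277),(355,288),(389,299)])
E
```

```text
front edge, case x from row -0.12488533234753989
front edge, case x from row -0.12232180327970595
front edge, case x from row -0.11748641216331349
case front -0.07311935074462271
case front -0.06812827696685066
adaptor 0.9987457990646362 0 0
nut 0.9979623556137085 0 0
elbow 0.9965858459472656 0 0
tee 0.9542580842971802 0 0
plug 0.9959185123443604 0 0
jar 0.9979164600372314 0 0
[273 251  30  30 570] ((288.25, 265.25), (25.298219680786133, 24.981992721557617), 18.434947967529297)
[306 262  31  30 566] ((321.2500305175781, 276.25), (25.298219680786133, 24.981992721557617), 18.434947967529297)
[340 272  31  31 584] ((354.4000244140625, 287.29998779296875), (25.61444664001465, 24.981992721557617), 18.434947967529297)
[373 283  31  32 608] ((388.0, 298.4999694824219), (26.246904373168945, 24.981992721557617), 18.434947967529297)
```

The estimate of about 50 mm travel is rough, so I'll zoom in on the front and check that it has stopped.

```bash
python3 - <<'E'
from h import *
b=cv2.imread("pics/top3.png");c=ctrl.read_camera("top")[:,:,::-1].copy();cv2.imwrite("pics/top4.png",c)
d=cv2.absdiff(b,c)[290:380,230:410];print("diff mean",d.mean(),"diff max",d.max())
e=cv2.absdiff(cv2.imread("pics/top2.png"),c)[290:350,230:330];print("vs t=4.25",e.mean(),e.max())
cv2.imwrite("pics/z4.png",cv2.resize(c[280:380,230:410],None,fx=4.4,fy=4.4,interpolation=cv2.INTER_CUBIC))
E
```

```text
diff mean 1.4020576131687243 diff max 8
vs t=4.25 2.3121666666666667 10
```

View pics/z4.png

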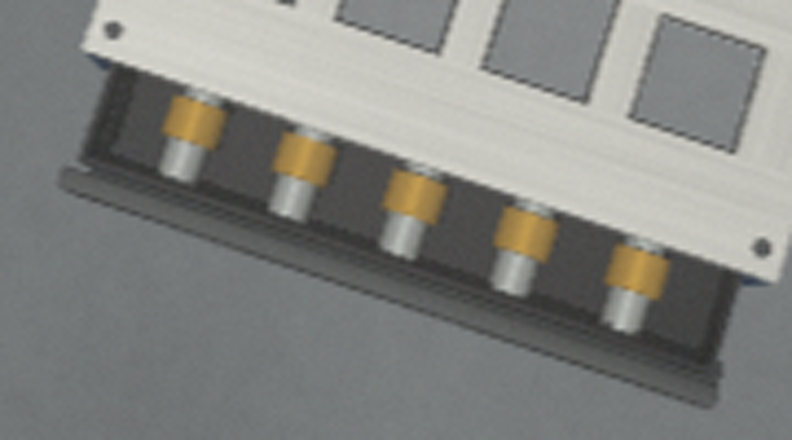

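```bash
python3 - <<'E'
from h import *
r=np.load("row.npy");yaw=r[3];ex=np.array([np.cos(yaw),np.sin(yaw)])
f=lambda u,v,z:ex@(plane("top",(230+u/4.4,280+v/4.4),z)[:2]-r[:2])
for z in(.01,.02):print("bottom edge",z,f(62,190,z),f(390,300,z),f(712,407,z))
for z in(.065,.075):print("top inner edge",z,f(75,168,z),f(715,368,z))
print("panel front",f(85,48,.085),f(778,280,.085))
E
```

```text
bottom edge 0.01 -0.12867710486288458 -0.12807812004038693 -0.12708754706248074
bottom edge 0.02 -0.1287823817899703 -0.12818856529165676 -0.12720653944564028
top inner edge 0.065 -0.11864034740576809 -0.11185376622162291
top inner edge 0.075 -0.11884178580184178 -0.11211667985379692
panel front -0.06982464461779839 -0.0693460923234303
```

```bash
python3 -c "
from plant import ctrl
print(ctrl.sign_off())"
```

```text
the job is handed in; nothing more can be done
None
```

The drawer is open and the job is handed in; `ctrl.sign_off()` gave no verdict. I found the pads in the top and side views and pressed the one at y = −99 with closed fingertips. It turned out to be the release button: it sank about 5 mm at only 3–5.5 N, so I never touched the other three. I then lifted straight up and moved the hand away from the case.

Last checks, at about 6 s:
- **Drawer:** its front stands about 58.5 mm out from the panel edge, and the pictures show no movement since 4.25 s. A first, rougher reading gave about 50 mm, because I had picked the wrong edge height.
- **Fittings and jar:** all six are at 0 px shift from the start in the top view.
- **Hand:** it is about 0.2 m off to the side and 0.2 m up, with contact force at noise level.
- **Button:** the pad looks the same in the top view as at the start. I did not measure its height after release.

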